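# Find the worn soft foot with the pin gauge

### The job

One of the three look-alike rubber-cushioned furniture feet has gone soft. Take the sprung-pin gauge out of its stand and press its pin straight down on the middle of the cushions, with a steady push of about 8 newtons held for half a second and never more than 12, to find the foot into which it sinks much deeper and which stays a little dented. Put the gauge back in its stand, set the soft foot upright in the white tray, and leave the other two feet and everything else where they are.

Things in the scene. Friction and masses are not known exactly. Their poses are not given: they have to be found in the camera images.
- gauge_grip (a point): The pin gauge: loose upright round aluminium barrel, 28 mm diameter, 62 mm long, black cap on top, 0.11 to 0.18 kg. This point, where to grip it, is on its axis half-way up the barrel, 36 mm above the underside of the flange (36 mm diameter, 6 mm thick) at the barrel's foot. z points up along the axis.
- gauge: The same gauge, origin on its axis at the flange's underside. Below the flange is a nose of 20 mm diameter, 25 mm long, from which the pin stands out.
- gauge_tip (a point): Lower end of the gauge's steel pin (8 mm diameter). Free, it is 40 mm below the flange's underside, 76 mm below gauge_grip. The pin is sprung (0.8 N per mm) and slides up into the nose by up to 16 mm; its 6 mm thick tail then rises out of the cap by as much (at rest 1 mm proud).
- stand: Fixed plywood block 80 x 80 x 50 mm high; origin at the centre of its underside. A vertical through hole of 26 mm diameter is in its centre; the gauge hangs in it, nose and pin in the hole, flange resting on the block's top (flange underside 50 mm above the desk).
- foot_1_centre (a point): Loose furniture foot, 0.12 to 0.25 kg: upright steel cup, 48 mm diameter, 24 mm high, with a grey rubber cushion of 34 mm diameter standing out of it, flat top 50 mm above the desk. This point is on its axis 25 mm above the underside; z up. All three feet look the same; which one is soft cannot be seen. Hold a foot by the steel cup, no higher.
- foot_1_top (a point): Centre of the cushion's top; it goes down with the cushion. Every cushion starts to give at about 2 N. Two of the three feet are firm: under 8 N they sink about 2 mm (3.5 N per mm) and come back within 1 mm. The soft one sinks about 18 mm under 8 N (0.35 N per mm, 24 mm at most) and comes back only to about 4 mm below its first height.
- foot_1: Foot 1, origin at the centre of its underside.
- foot_2_centre (a point): As foot_1_centre, for foot 2.
- foot_2_top (a point): As foot_1_top, for foot 2.
- foot_2: Foot 2, origin at the centre of its underside.
- foot_3_centre (a point): As foot_1_centre, for foot 3.
- foot_3_top (a point): As foot_1_top, for foot 3.
- foot_3: Foot 3, origin at the centre of its underside.
- tray: Fixed white open tray, 140 x 140 mm outside, 22 mm high, walls and floor 4 mm thick; origin at the centre of its underside.
- hex_keys: Bystander: grey folding hex key holder, 110 x 36 x 18 mm high, long side along its x; origin at the centre of its underside.
- hammer: Bystander: tack hammer lying on the desk, 240 mm long along its x.
- mug: Bystander: white ceramic mug of dowels, 82 mm diameter, 92 mm high (dowels to about 105 mm); origin at the centre of its underside.
Things that resemble listed ones, but are neither listed nor needed, are in the scene too. What is shaped like the foot_2 but red is not meant.

How it is judged:
By the outcome, as a careful person would: the job done as asked, in the order asked, and still so for the second after the job is handed in, with the robot touching nothing.
It also fails if it takes over 72 s, if anything falls off the work surface, if the arm or the gripper's body presses on something with over 40 N, if the wrist force passes 120 N, or if a joint passes its speed limit or range.

### The arm

A 6-joint arm with a two-finger parallel gripper is mounted at the origin on the work surface. World frame = base frame: x ahead of the robot, y to its left, z up, the work surface at z = 0. Lengths are in m, angles in rad, forces in N, time in s.
With the tool pointing down it reaches from about 0.35 to 0.875 m from the base axis. Payload 15.5 kg.
Tool frame: the origin (TCP) lies between the finger pads; the fingertips stand 17 mm ahead of it and the grasp point (between the pads) lies 2 mm behind it; z points along the fingers, y is the line along which they close (so a half turn about z gives the same grasp; the last joint's range is limited). The gripper opens to 85 mm and grips with 20 to 120 N. Pads are 22 mm wide; open, the fingers measure 114 mm over their backs; the gripper's body (76 mm by 85 mm) begins 54 mm behind the grasp point. The pads swing forward as they close: fully open they stand 13 mm farther back than shut.
Start: joints at [-1.389, 0.494, 1.345, -0, 1.302, -0.096], TCP at [0.171, -0.601, 0.248] pointing down, gripper open.
Joint ranges: [-2.91, 2.91], [-0.82, 2.16], [0.22, 2.67], [-1.22, 4.37], [0.12, 2.79], [-3.08, 3.08]. Speed limits (rad/s): [1.89, 1.89, 2.57, 3.01, 3.01, 3.01].

### API

Orientations are given as a 3x3 rotation matrix whose columns are the frame's x, y, z axes.
In Python, from workcell import ctrl gives the robot as it stands.
- The arm moves only by the tool play_rows, never from a script. Its arguments are lists of equal length, an entry for each row: "translation": the shift along the world's x, y, z in mm, a list of three; "turn": the turn about the world's z in rad; "grip": the finger opening in mm, from 0 to 85.4. A call has 1 to 12 rows; each row is the pose to reach, as a shift and turn from the pose commanded when the call began; what a row does not reach only later rows make up. A row lasts 1/12 s, in which the tool goes at most 41.7 mm and 7.16 degrees, less where a joint would pass 70% of its speed; a pose out of reach is approached as far as the arm can. A call with a gripper value outside its range is refused whole. The fingers move at their own pace and stop on an object; "grip_force" is the grip in N (left out, the last holds). Time passes only in rows, so rows that repeat a pose let the fingers close. It gives the time, the measured TCP pose, the force, the opening and the grip force at its end, in the units of the state.
- ctrl.observe(): the state, without advancing time (a new reading comes with each control period).
- ctrl.get_image(name): name is "scene" or "side" or "wrist"; returns the picture (420x560x3 uint8, blue, green, red); there is no depth.
- ctrl.camera_info(name): a dict with "intrinsics" (3x3 intrinsics, pixels), "k1" (the pictures are not rectified: a ray, as slopes to the right and down, at radius r is drawn at 1 + k1 r^2 times it, then the intrinsics apply), "rvec" (rotation vector, rad) and "tvec" (3), from world to camera coordinates, as OpenCV has them; the wrist camera has in their place "T_tool_cam" (4x4, takes a point from camera to tool coordinates, whose origin is the TCP and whose axes are the flange's). Camera axes: x right, y down, z forward; pixel columns grow to the right and rows downward; lengths in m; the calibration is good to about 2 mm. A picture is of the moment at which its call begins: read the wrist's pose just before it. camera_info takes no time and is no camera call.
- ctrl.hand_in(): hands the job in; it is judged then, once.
Trained networks look in the newest picture that a camera, given by its name, has taken for a name from the list of things; names that differ only in an ending like _2 or _b are one class to them, and where a whole thing is asked for, a point or a joint stands for the part that bears it (a point fixed in the world has none). Each returns a list of dicts, best first, with "confidence" (0 to 1); they miss things now and then, are a little off and sometimes report something else, mostly with a low value. They report only what shows in the picture. A call takes as long as a camera call. They do not tell look-alikes from the thing itself.
- ctrl.outline_of(camera, query): "pixels" (420x560 bool, what is visible of it) and "point" ([column, row] in pixels, amid what is visible of it).
The state is a dict: "time_s": time; "joint_pos": joint angles; "qd": joint speeds; "joint_efforts": joint torques, N m; "tcp_pos": TCP position; "eef_rot": TCP orientation; "wrist_force": force on the tool from outside, world axes, zero at the start; "ft_torque": the same for the moment, N m; "width": finger opening in m; "gripper_force": force on a finger pad.
Only numpy, scipy, OpenCV 4.12 (cv2) and the standard library are available. Lean on these libraries where they do the work, as an engineer would, in place of code of your own. Each camera call takes 0.05 s, during which the arm holds its last target. There are 200 camera calls.

## Working session

There is one attempt and no reset: what is moved stays moved. The work goes in short steps, Python scripts to look and compute and a tool call to move; the robot and the scene stay as the last step left them, time stands still between calls to the robot, and variables do not carry over. Pictures are saved under pics/ and viewed, at most 10 in all, crops included, and the job is handed in when it is done.

Besides the shell and the picture viewer there is one more tool, called as a command line: name --pt "numbers of a row" for each row, then --argument value for the rest. play_rows: Moves the arm, as the interface text tells. Its arguments: {"type":"object","properties":{"translation":{"type":"array"},"turn":{"type":"array"},"grip":{"type":"array"},"grip_force":{"type":"number"}},"required":["translation","turn","grip"]}

```bash
mkdir -p pics
cat > h.py <<'E'
import numpy as np, cv2
from workcell import ctrl
def ray(cam,px,st=None):
    c=ctrl.camera_info(cam);K=np.array(c["intrinsics"]);k=c["k1"]
    d=(np.array(px,float)-K[:2,2])/[K[0,0],K[1,1]];u=d.copy()
    for _ in range(30):u=d/(1+k*(u@u))
    v=np.array([*u,1])
    if "rvec" in c:
        R=cv2.Rodrigues(np.array(c["rvec"],float))[0];t=np.array(c["tvec"],float).ravel()
        return -R.T@t,R.T@v
    T=np.array(c["T_tool_cam"]);R=np.array(st["eef_rot"])
    return np.array(st["tcp_pos"])+R@T[:3,3],R@T[:3,:3]@v
def at(cam,px,z,st=None):
    o,d=ray(cam,px,st);return o+d*(z-o[2])/d[2]
def proj(cam,P,st=None):
    c=ctrl.camera_info(cam);K=np.array(c["intrinsics"]);P=np.array(P,float)
    if "rvec" in c: q=cv2.Rodrigues(np.array(c["rvec"],float))[0]@P+np.array(c["tvec"],float).ravel()
    else:
        T=np.array(c["T_tool_cam"]);R=np.array(st["eef_rot"]);q=T[:3,:3].T@(R.T@(P-np.array(st["tcp_pos"]))-T[:3,3])
    u=q[:2]/q[2];u=u*(1+c["k1"]*(u@u));return K[:2,:2]@u+K[:2,2]
E
python3 - <<'E'
from h import *
a=ctrl.get_image("scene");b=ctrl.get_image("side")
cv2.imwrite("pics/scene.png",a);cv2.imwrite("pics/side.png",b)
for cam in("scene","side"):
  print(cam,np.round(ray(cam,(280,210)),3).tolist())
  for q in("foot_1","gauge","stand","tray"):
    for d in ctrl.outline_of(cam,q):
        ys,xs=np.where(d["pixels"]);print(q,round(d["confidence"],2),np.round(d["point"]),xs.min(),xs.max(),ys.min(),ys.max())
s=ctrl.observe();print(s["time_s"],s["wrist_force"],s["eef_rot"],s["width"])
print(ctrl.camera_info("wrist"))
E
```

```text
scene [[1.095, -0.507, 0.598], [-0.549, 0.57, -0.611]]
foot_1 0.97 [270. 210.] 262 281 197 221
foot_1 0.96 [213. 211.] 207 226 198 222
foot_1 0.75 [303. 277.] 290 313 257 288
foot_1 0.7 [283. 240.] 272 292 223 250
foot_1 0.68 [265. 179.] 259 277 166 188
gauge 0.9 [135. 260.] 120 145 241 278
stand 0.39 [327. 154.] 297 353 138 170
stand 0.19 [217. 204.] 209 222 197 212
tray 0.61 [328. 154.] 297 353 139 170
side [[0.55, -0.876, 0.655], [0.029, 0.839, -0.544]]
foot_1 0.95 [307. 235.] 300 319 227 251
foot_1 0.86 [270. 230.] 264 281 216 240
foot_1 0.65 [230. 211.] 223 239 199 221
foot_1 0.64 [358. 250.] 345 366 236 263
foot_1 0.59 [236. 255.] 228 245 242 266
foot_1 0.34 [275. 341.] 251 295 309 362
gauge 0.61 [272. 313.] 264 282 295 333
tray 0.96 [242. 175.] 209 267 159 191
tray 0.38 [230. 211.] 222 239 199 220
0.5 [-0.60391742  0.47142507  1.29728545] [[ 9.61659059e-01  2.74247798e-01 -3.99907625e-06]
 [ 2.74247797e-01 -9.61659057e-01  6.79316729e-05]
 [ 1.47843638e-05 -6.64238465e-05 -9.99999998e-01]] 0.08520888250628603
{'intrinsics': array([[357.97059264,   0.        , 283.27984461],
       [  0.        , 357.97059264, 203.79065959],
       [  0.        ,   0.        ,   1.        ]]), 'k1': -0.06082584374252213, 'T_tool_cam': array([[ 6.61741940e-04, -9.63683512e-01, -2.67046160e-01,
         6.70814344e-02],
       [ 9.99999597e-01,  7.99594003e-04, -4.07472185e-04,
        -3.72040842e-04],
       [ 6.06202734e-04, -2.67045783e-01,  9.63683653e-01,
        -1.25447759e-01],
       [ 0.00000000e+00,  0.00000000e+00,  0.00000000e+00,
         1.00000000e+00]])}
```

View pics/scene.png

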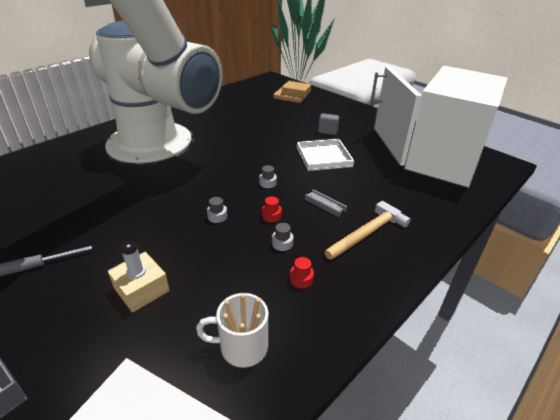

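View pics/side.png

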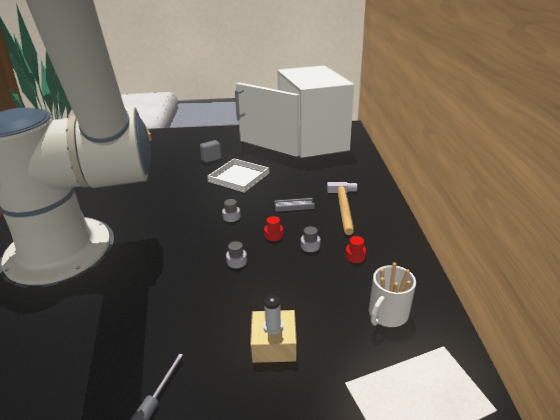

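Scene picture: grey feet at (268,177), (217,210) and (283,237). The red look-alikes at (272,210) and (303,273) are not meant. Gauge is in its stand at (135,265), tray at (325,154), mug at (243,330), hammer at (370,230), hex keys at (326,203). The side view shows the same feet at (231,211), (236,255) and (311,239), gauge at (273,315) and tray at (239,175).

Run:
```python
from h import *
def tri(p,q):
    o1,d1=ray("scene",p);o2,d2=ray("side",q);d1/=np.linalg.norm(d1);d2/=np.linalg.norm(d2)
    s=np.linalg.lstsq(np.stack([d1,-d2],1),o2-o1,rcond=None)[0];a=o1+s[0]*d1;b=o2+s[1]*d2
    return (a+b)/2,np.linalg.norm(a-b)
for n,p,q,z in[("A",(268,177),(231,210.5),.025),("B",(216.5,210),(236.5,254),.025),("C",(283,237),(310.5,239.5),.025),("red1",(272,209.5),(273.5,229),.025),("red2",(302,273),(355.5,249.5),.025),
 ("gauge",(133,262),(272.5,314),.085),("tray",(325,154.5),(238.5,175),.011),("mug",(243,330),(391,296),.05),("hex",(326,203),(294.5,204.5),.009)]:
    P,e=tri(p,q);print(n,P.round(4),round(e,4),at("scene",p,z)[:2].round(4),at("side",q,z)[:2].round(4))
a=[cv2.resize(cv2.imread("pics/scene.png")[155:300,195:325],None,fx=4,fy=4,interpolation=2)]
cv2.imwrite("pics/crop1.png",a[0])
```

```text
A [0.45   0.1119 0.021 ] 0.0009 [0.4539 0.1083] [0.4508 0.1049]
B [ 0.4722 -0.082   0.0232] 0.0001 [ 0.4741 -0.0833] [ 0.4724 -0.0841]
C [ 0.6512 -0.0344  0.0205] 0.0016 [ 0.6539 -0.0371] [ 0.6506 -0.0416]
red1 [0.5622 0.0179 0.0204] 0.0021 [0.5653 0.0151] [0.5624 0.0097]
red2 [ 0.7535 -0.0836  0.0205] 0.0001 [ 0.7562 -0.0868] [ 0.7521 -0.0893]
gauge [ 0.5504 -0.3324  0.0796] 0.0025 [ 0.5573 -0.3353] [ 0.5499 -0.3359]
tray [0.4615 0.345  0.0053] 0.0016 [0.4666 0.3382] [0.4625 0.3326]
mug [ 0.7873 -0.2688  0.0459] 0.0011 [ 0.7891 -0.27  ] [ 0.7858 -0.2736]
hex [0.626  0.1492 0.0077] 0.0011 [0.6265 0.1486] [0.626  0.1462]
```

View pics/crop1.png

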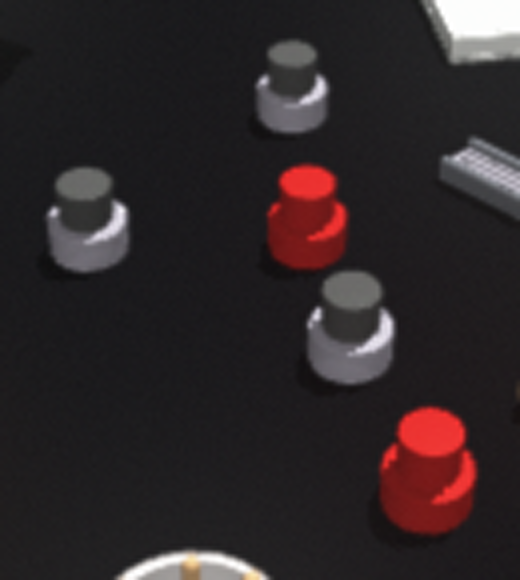

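Crop confirms it: the three grey-cushioned steel feet A, B and C are the ones meant, and the two red ones aren't. I'll go above the gauge and take one close look.

play_rows --pt "35 24 0" --pt "70 49 0" --pt "105 73 0" --pt "140 98 0" --pt "175 122 0" --pt "210 147 0" --pt "245 171 0" --pt "280 196 0" --pt "315 220 0" --pt "350 245 0" --pt "381 267 0" --pt "381 267 0" --turn '[0,0,0,0,0,0,0,0,0,0,0,0]' --grip '[60,60,60,60,60,60,60,60,60,60,60,60]'

```text
time_s: 1.5
tcp_pos: [0.5568, -0.33, 0.2482]
eef_rot: [[0.961, 0.278, 0.002], [0.278, -0.961, 0.001], [0.002, -0.0, -1.0]]
wrist_force: [-0.1, 0.3, 0.1]
width: 0.0599
gripper_force: 0.0
```

Run:
```python
from h import *
s=ctrl.observe();im=ctrl.get_image("wrist")
print(s["tcp_pos"],s["eef_rot"],s["wrist_force"],s["width"])
for q in("gauge","stand"):
  for d in ctrl.outline_of("wrist",q)[:2]:
    p=d["pixels"];ys,xs=np.where(p);c=(xs.mean(),ys.mean());print(q,d["confidence"],d["point"],xs.min(),xs.max(),ys.min(),ys.max())
# expected
g=np.array([.552,-.334])
for z in(.118,.112,.056):
    p=proj("wrist",[*g,z],s);print(z,p);cv2.circle(im,tuple(int(v) for v in p),3,(0,0,255),1)
cv2.imwrite("pics/w1.png",im)
```

```text
[ 0.5568387  -0.33000725  0.24821449] [[ 9.60610389e-01  2.77893544e-01  1.69062308e-03]
 [ 2.77892655e-01 -9.60611846e-01  7.44615059e-04]
 [ 1.83095628e-03 -2.45473225e-04 -9.99998294e-01]] [-0.07990757  0.34247745  0.0609483 ] 0.05986447176967234
gauge 0.69 [32.5, 191.3] 0 64 165 213
gauge 0.66 [283.9, 198.3] 266 304 173 229
stand 0.92 [287.5, 170.1] 232 339 133 241
0.118 [287.32183447 206.6938751 ]
0.112 [287.24250337 204.53474281]
0.056 [286.6374836  188.08367702]
```

View pics/w1.png

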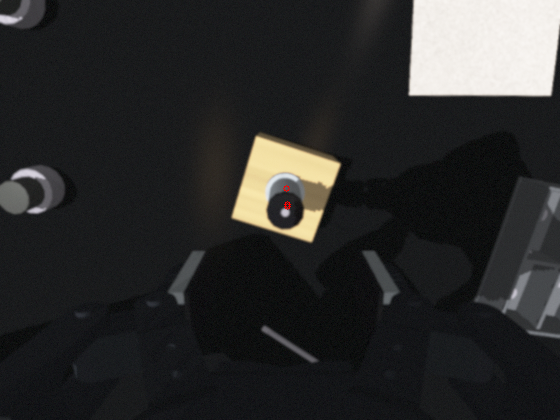

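Wrist picture: stand block at (287,185), and the gauge's black cap with tail dot at (285,211), slightly off my prediction. Feet C and B show at the left, (32,190) and (15,10).

Run:
```python
from h import *
s=ctrl.observe()
for z in(.118,.124,.13): print(z,at("wrist",(285,211),z,s))
d=ctrl.outline_of("wrist","stand")[0]["pixels"]
print("block", at("wrist",(287,187),.05,s))
im=ctrl.get_image("wrist");cv2.imwrite("pics/c2.png",cv2.resize(im[120:250,220:350],None,fx=4,fy=4,interpolation=2))
```

```text
0.118 [ 0.54389814 -0.33693353  0.118     ]
0.124 [ 0.54561699 -0.33641183  0.124     ]
0.13 [ 0.54733584 -0.33589014  0.13      ]
block [ 0.54720815 -0.33818698  0.05      ]
```

View pics/c2.png

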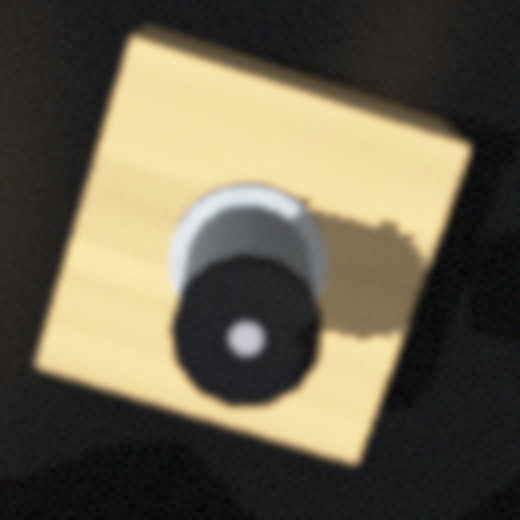

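Run:
```python
from h import *
s=ctrl.observe();print(s["tcp_pos"],s["eef_rot"][0],s["qd"])
print("cap", at("wrist",(281.5,202.5),.121,s),at("wrist",(281.5,202.5),.127,s))
print("block", at("wrist",(282.6,183.7),.05,s),at("wrist",(282.2,184),.056,s))
for n,p in[("C",(32,190)),("B",(15,10))]:pass
```

```text
[ 0.55150919 -0.33475111  0.2482191 ] [ 9.61856191e-01  2.73555175e-01 -4.84379586e-04] [-0.01425883 -0.00496131  0.00014473  0.00171063  0.00117279  0.00283643]
cap [ 0.5490782  -0.33358384  0.121     ] [ 0.55066736 -0.333167    0.127     ]
block [ 0.54787982 -0.33457806  0.05      ] [ 0.54877544 -0.33396145  0.056     ]
```

play_rows --pt "-3 0 -35" --pt "-3 0 -75" --pt "-3 0 -110" --pt "-3 0 -140" --pt "-3 0 -155" --pt "-3 0 -163" --pt "-3 0 -163" --pt "-3 0 -163" --pt "-3 0 -163" --pt "-3 0 -163" --pt "-3 0 -163" --turn '[0,0,0,0,0,0,0,0,0,0,0]' --grip '[60,60,60,60,60,60,60,20,20,20,20]' --grip_force 60

```text
time_s: 2.67
tcp_pos: [0.55, -0.3347, 0.0871]
eef_rot: [[0.962, 0.274, 0.002], [0.274, -0.962, -0.002], [0.001, 0.002, -1.0]]
wrist_force: [-2.4, -1.0, 7.0]
width: 0.0268
gripper_force: 58.6
```

play_rows --pt "0 0 20" --pt "0 0 55" --pt "0 0 90" --pt "-4 30 110" --pt "-9 68 125" --pt "-14 106 140" --pt "-19 144 155" --pt "-24 182 165" --pt "-29 220 165" --pt "-34 258 165" --pt "-39 296 165" --pt "-39 304 165" --turn '[0,0,0,0,0,0,0,0,0,0,0,0]' --grip '[20,20,20,20,20,20,20,20,20,20,20,20]'

```text
time_s: 3.67
tcp_pos: [0.509, -0.0255, 0.2514]
eef_rot: [[0.961, 0.277, 0.001], [0.277, -0.961, 0.001], [0.001, -0.001, -1.0]]
wrist_force: [0.7, -0.0, -1.8]
width: 0.0266
gripper_force: 59.6
```

play_rows --pt "0 0 0" --pt "0 0 0" --pt "0 0 0" --turn '[0,0,0]' --grip '[20,20,20]'

```text
time_s: 3.92
tcp_pos: [0.5108, -0.0309, 0.2508]
eef_rot: [[0.962, 0.274, 0.001], [0.274, -0.962, -0.0], [0.001, 0.001, -1.0]]
wrist_force: [0.5, 0.1, -0.7]
width: 0.0262
gripper_force: 59.6
```

Run:
```python
from h import *
s=ctrl.observe();im=ctrl.get_image("wrist");cv2.imwrite("pics/w2.png",im)
print(s["tcp_pos"],s["eef_rot"][0],s["wrist_force"],s["qd"])
for n,x,y in[("A",.452,.108),("B",.4725,-.0835),("C",.652,-.037),("r",.563,.014)]:print(n,proj("wrist",[x,y,.05],s),proj("wrist",[x,y,.0],s))
for d in ctrl.outline_of("wrist","foot_1"):
    ys,xs=np.where(d["pixels"]);print(round(d["confidence"],2),np.round(d["point"]),xs.min(),xs.max(),ys.min(),ys.max())
```

```text
[ 0.51076455 -0.03091908  0.25077366] [0.96177479 0.27383971 0.00103683] [ 0.53320419  0.05790616 -0.69226518] [-0.01285963  0.00820864  0.00108419  0.00200249 -0.00168904 -0.00132812]
A [126.63613931 198.98259469] [145.84674205 187.32361133]
B [325.06273231 231.76800073] [319.96501428 216.27962321]
C [336.63013049  23.99515886] [329.27499001  35.14494175]
r [251.13056673 110.55564885] [255.37968448 109.86522921]
0.77 [324. 220.] 297 341 199 246
0.7 [327.  38.] 304 354 7 64
0.61 [250. 111.] 226 275 87 137
0.55 [134. 194.] 107 163 171 218
```

View pics/w2.png

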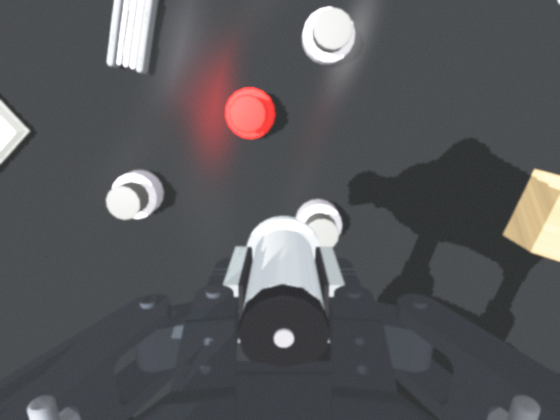

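Wrist picture: cushion tops at A (123,203), B (323,232), C (334,30). The red foot is at (250,112), and the gauge is held upright with its cap at (284,338).

Run:
```python
from h import *
s=ctrl.observe()
for n,p,z in[("A",(123,203),.05),("B",(323,232),.05),("C",(334,30),.05),("red",(250,112),.05),("Ccup",(328.5,35),.024),("Acup",(137,194),.024)]:print(n,at("wrist",p,z,s).round(4))
P=at("wrist",(284,338),s["tcp_pos"][2]+.037,s);print("tail rel",P-s["tcp_pos"])
```

```text
A [0.4471 0.1106 0.05  ]
B [ 0.4715 -0.0817  0.05  ]
C [ 0.6465 -0.0366  0.05  ]
red [0.5613 0.0144 0.05  ]
Ccup [ 0.6467 -0.035   0.024 ]
Acup [0.4504 0.1078 0.024 ]
tail rel [0.00218239 0.00081359 0.037     ]
```

play_rows --pt "-19 -26 -30" --pt "-38 -53 -60" --pt "-38 -53 -90" --pt "-38 -53 -105" --pt "-38 -53 -113" --pt "-38 -53 -118" --pt "-38 -53 -121" --pt "-38 -53 -121" --pt "-38 -53 -121" --turn '[0,0,0,0,0,0,0,0,0]' --grip '[20,20,20,20,20,20,20,20,20]'

```text
time_s: 4.77
tcp_pos: [0.4731, -0.0831, 0.13]
eef_rot: [[0.962, 0.275, 0.001], [0.275, -0.962, -0.0], [0.001, 0.001, -1.0]]
wrist_force: [0.6, -0.8, -1.6]
width: 0.0268
gripper_force: 59.6
```

play_rows --pt "0 0 -2" --pt "0 0 -4" --pt "0 0 -6" --pt "0 0 -8" --pt "0 0 -10" --pt "0 0 -11" --pt "0 0 -11" --pt "0 0 -11" --turn '[0,0,0,0,0,0,0,0]' --grip '[20,20,20,20,20,20,20,20]'

```text
time_s: 5.43
tcp_pos: [0.4727, -0.0831, 0.1184]
eef_rot: [[0.962, 0.274, 0.001], [0.274, -0.962, -0.0], [0.001, 0.0, -1.0]]
wrist_force: [1.5, -0.7, 4.0]
width: 0.0268
gripper_force: 59.6
```

play_rows --pt "0 0 -2" --pt "0 0 -3" --pt "0 0 -3" --pt "0 0 -3" --pt "0 0 -3" --turn '[0,0,0,0,0]' --grip '[20,20,20,20,20]'

```text
time_s: 5.85
tcp_pos: [0.4728, -0.0831, 0.1156]
eef_rot: [[0.962, 0.274, 0.001], [0.274, -0.962, -0.0], [0.001, 0.0, -1.0]]
wrist_force: [2.0, 0.2, 5.3]
width: 0.0267
gripper_force: 59.8
```

Run:
```python
from h import *
for i in range(3):
    ctrl.get_image("scene");s=ctrl.observe();print(s["time_s"],s["tcp_pos"][2],s["wrist_force"][2])
```

```text
5.9 0.11553331890982901 7.092443815302644
5.95 0.11554315591908285 5.903511086463242
6.0 0.11556429597964418 7.064097752432314
```

B holds about 8 N at 11.5 mm of total travel, so it's firm. Finishing the hold, then on to C.

play_rows --pt "0 0 0" --pt "0 0 0" --pt "0 0 0" --pt "0 0 15" --pt "0 0 40" --pt "35 9 45" --pt "70 19 45" --pt "105 28 45" --pt "140 38 45" --pt "170 46 45" --pt "176 47 40" --pt "176 47 35" --turn '[0,0,0,0,0,0,0,0,0,0,0,0]' --grip '[20,20,20,20,20,20,20,20,20,20,20,20]'

```text
time_s: 7.0
tcp_pos: [0.6496, -0.0354, 0.1494]
eef_rot: [[0.961, 0.275, -0.0], [0.275, -0.961, 0.0], [-0.0, -0.0, -1.0]]
wrist_force: [-0.6, -0.7, -2.8]
width: 0.0267
gripper_force: 59.5
```

play_rows --pt "0 0 0" --pt "0 0 0" --pt "0 0 -10" --pt "0 0 -18" --pt "0 0 -22" --pt "0 0 -24" --pt "0 0 -26" --pt "0 0 -28" --pt "0 0 -30" --pt "0 0 -32" --pt "0 0 -32" --pt "0 0 -32" --turn '[0,0,0,0,0,0,0,0,0,0,0,0]' --grip '[20,20,20,20,20,20,20,20,20,20,20,20]'

```text
time_s: 8.0
tcp_pos: [0.6484, -0.036, 0.1183]
eef_rot: [[0.962, 0.274, -0.0], [0.274, -0.962, -0.0], [-0.0, 0.0, -1.0]]
wrist_force: [-3.1, -0.3, 1.0]
width: 0.0269
gripper_force: 59.5
```

Run:
```python
from h import *
for i in range(3):
    ctrl.get_image("scene");s=ctrl.observe();print(s["time_s"],s["tcp_pos"],s["wrist_force"][2])
```

```text
8.05 [ 0.64839836 -0.03605793  0.1183756 ] 1.519748247365906
8.1 [ 0.64841163 -0.0360223   0.11842266] 0.779368712664864
8.15 [ 0.64843658 -0.03603475  0.11841751] 1.1383772586702516
```

C pushes back with only about 3 N at the same depth, so it's probably the soft one. Going deeper gradually.

play_rows --pt "0 0 -2" --pt "0 0 -4" --pt "0 0 -6" --pt "0 0 -8" --pt "0 0 -10" --pt "0 0 -12" --pt "0 0 -14" --pt "0 0 -15" --pt "0 0 -15" --pt "0 0 -15" --turn '[0,0,0,0,0,0,0,0,0,0]' --grip '[20,20,20,20,20,20,20,20,20,20]'

```text
time_s: 8.98
tcp_pos: [0.6484, -0.0361, 0.1032]
eef_rot: [[0.962, 0.274, 0.0], [0.274, -0.962, 0.0], [0.0, -0.0, -1.0]]
wrist_force: [-3.9, -0.7, 6.3]
width: 0.027
gripper_force: 59.7
```

Run:
```python
from h import *
for i in range(3):
    ctrl.get_image("scene");s=ctrl.observe();print(s["time_s"],s["tcp_pos"],s["wrist_force"])
```

```text
9.0333 [ 0.64843551 -0.03606194  0.10324254] [-3.58742729 -0.19844081  5.7356259 ]
9.0833 [ 0.6484586  -0.03608222  0.10325971] [-3.24100405 -0.60283024  4.86813773]
9.1333 [ 0.64842808 -0.03606065  0.10325734] [-2.33065942  0.18984859  5.20992983]
```

play_rows --pt "0 0 -2" --pt "0 0 -3" --pt "0 0 -3" --pt "0 0 -3" --pt "0 0 -3" --pt "0 0 -3" --pt "0 0 -3" --pt "0 0 -3" --pt "0 0 -3" --pt "0 0 -3" --turn '[0,0,0,0,0,0,0,0,0,0]' --grip '[20,20,20,20,20,20,20,20,20,20]'

```text
time_s: 9.97
tcp_pos: [0.6484, -0.036, 0.1003]
eef_rot: [[0.962, 0.274, 0.0], [0.274, -0.962, -0.0], [0.0, 0.0, -1.0]]
wrist_force: [-3.5, -0.4, 5.2]
width: 0.0264
gripper_force: 59.9
```

Run:
```python
from h import *
for i in range(2):
    ctrl.get_image("scene");s=ctrl.observe();print(s["time_s"],s["tcp_pos"],s["wrist_force"])
```

```text
10.0167 [ 0.64845245 -0.03605609  0.10033526] [-2.73515485 -0.08584372  6.29179014]
10.0667 [ 0.64845419 -0.03604517  0.1003231 ] [-3.38500204 -0.2885994   5.60799587]
```

C sank about 17 mm at roughly 8 N, so it's soft. Checking A the same way for completeness.

play_rows --pt "0 0 15" --pt "0 0 45" --pt "0 0 75" --pt "-32 23 75" --pt "-64 46 75" --pt "-96 69 75" --pt "-128 92 75" --pt "-160 116 75" --pt "-190 138 75" --pt "-199 145 65" --pt "-199 145 50" --pt "-199 145 50" --turn '[0,0,0,0,0,0,0,0,0,0,0,0]' --grip '[20,20,20,20,20,20,20,20,20,20,20,20]'

```text
time_s: 11.07
tcp_pos: [0.4481, 0.1095, 0.1488]
eef_rot: [[0.961, 0.275, -0.002], [0.275, -0.961, -0.0], [-0.002, -0.0, -1.0]]
wrist_force: [-0.9, -0.6, -1.2]
width: 0.0267
gripper_force: 59.4
```

play_rows --pt "0 0 0" --pt "0 0 -10" --pt "0 0 -18" --pt "0 0 -22" --pt "0 0 -24" --pt "0 0 -26" --pt "0 0 -28" --pt "0 0 -30" --pt "0 0 -32" --pt "0 0 -32" --pt "0 0 -32" --turn '[0,0,0,0,0,0,0,0,0,0,0]' --grip '[20,20,20,20,20,20,20,20,20,20,20]'

```text
time_s: 11.98
tcp_pos: [0.4496, 0.1089, 0.1184]
eef_rot: [[0.962, 0.274, 0.0], [0.274, -0.962, -0.0], [0.0, 0.0, -1.0]]
wrist_force: [0.1, -2.4, 4.5]
width: 0.0269
gripper_force: 59.9
```

Run:
```python
from h import *
for i in range(3):
    ctrl.get_image("scene");s=ctrl.observe();print(s["time_s"],s["tcp_pos"],s["wrist_force"])
```

```text
12.0333 [0.44961668 0.10890864 0.11845638] [ 0.7457062  -3.85295972  4.26003491]
12.0833 [0.44961834 0.10892547 0.11846337] [ 0.50819001 -2.9018577   4.25437618]
12.1333 [0.4496151  0.10894459 0.11847031] [ 0.17211    -3.15093884  4.48909397]
```

play_rows --pt "0 0 -2" --pt "0 0 -3" --pt "0 0 -3" --pt "0 0 -3" --pt "0 0 -3" --pt "0 0 -3" --pt "0 0 -3" --pt "0 0 -3" --pt "0 0 -3" --pt "0 0 10" --pt "0 0 40" --pt "0 0 75" --turn '[0,0,0,0,0,0,0,0,0,0,0,0]' --grip '[20,20,20,20,20,20,20,20,20,20,20,20]'

```text
time_s: 13.13
tcp_pos: [0.448, 0.109, 0.1929]
eef_rot: [[0.962, 0.274, -0.004], [0.274, -0.962, -0.0], [-0.004, -0.001, -1.0]]
wrist_force: [0.2, 0.3, -1.4]
width: 0.0265
gripper_force: 59.4
```

play_rows --pt "9 -39 20" --pt "18 -78 20" --pt "27 -117 20" --pt "36 -156 20" --pt "45 -195 20" --pt "54 -234 20" --pt "63 -273 20" --pt "71 -312 20" --pt "79 -351 20" --pt "87 -390 20" --pt "95 -425 20" --pt "100 -443 20" --turn '[0,0,0,0,0,0,0,0,0,0,0,0]' --grip '[20,20,20,20,20,20,20,20,20,20,20,20]'

```text
time_s: 14.13
tcp_pos: [0.5495, -0.3378, 0.2127]
eef_rot: [[0.962, 0.272, 0.0], [0.272, -0.962, -0.0], [0.0, 0.0, -1.0]]
wrist_force: [-0.5, -0.3, -0.8]
width: 0.0269
gripper_force: 59.7
```

play_rows --pt "0 0 0" --pt "0 0 -10" --pt "0 0 -20" --pt "0 0 -30" --pt "0 0 -30" --turn '[0,0,0,0,0]' --grip '[20,20,20,20,20]'

```text
time_s: 14.55
tcp_pos: [0.5482, -0.3321, 0.1804]
eef_rot: [[0.961, 0.275, -0.004], [0.275, -0.961, 0.003], [-0.003, -0.004, -1.0]]
wrist_force: [-0.8, -0.1, -0.5]
width: 0.0268
gripper_force: 59.7
```

Run:
```python
from h import *
s=ctrl.observe();im=ctrl.get_image("wrist");im2=ctrl.get_image("side")
print(s["time_s"],s["tcp_pos"],s["eef_rot"],s["wrist_force"])
a=cv2.resize(im2[270:380,220:330],(500,500),interpolation=2)
b=im[0:420,150:430];b=cv2.resize(b,(300,450));c=np.zeros((500,800,3),np.uint8);c[:,:500]=a;c[:450,500:]=b
cv2.imwrite("pics/w3.png",c)
```

```text
14.55 [ 0.54820485 -0.33211224  0.18040492] [[ 0.96137481  0.27522007 -0.00352061]
 [ 0.27523015 -0.96137432  0.00279093]
 [-0.00261651 -0.00365211 -0.99998991]] [-0.75692752 -0.14087445 -0.53317705]
```

View pics/w3.png

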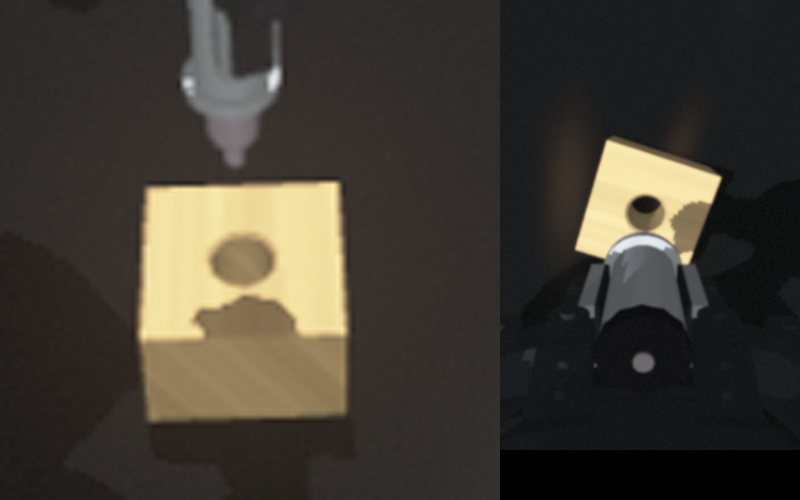

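The picture shows the gauge upright, with its pin above the hole at the pose it was picked from. Lowering in steps.

play_rows --pt "0 0 0" --pt "0 0 0" --pt "0 0 0" --pt "0 0 -15" --pt "0 0 -30" --pt "0 0 -42" --pt "0 0 -54" --pt "0 0 -66" --pt "0 0 -76" --pt "0 0 -84" --pt "0 0 -88" --pt "0 0 -88" --turn '[0,0,0,0,0,0,0,0,0,0,0,0]' --grip '[20,20,20,20,20,20,20,20,20,20,20,20]'

```text
time_s: 15.65
tcp_pos: [0.5491, -0.3338, 0.0943]
eef_rot: [[0.962, 0.274, -0.001], [0.274, -0.962, 0.001], [-0.001, -0.001, -1.0]]
wrist_force: [0.1, -0.3, -1.1]
width: 0.027
gripper_force: 59.7
```

play_rows --pt "0 0 -4" --pt "0 0 -7" --pt "0 0 -7" --pt "0 0 -7" --turn '[0,0,0,0]' --grip '[20,20,20,20]'

```text
time_s: 15.98
tcp_pos: [0.5495, -0.3341, 0.0884]
eef_rot: [[0.962, 0.274, 0.0], [0.274, -0.962, -0.0], [0.0, 0.0, -1.0]]
wrist_force: [0.3, -0.3, -1.0]
width: 0.0267
gripper_force: 59.7
```

play_rows --pt "0 0 -1" --pt "0 0 -1" --pt "0 0 -1" --pt "0 0 -1" --pt "0 0 -1" --pt "0 0 -1" --turn '[0,0,0,0,0,0]' --grip '[20,28,60,60,60,60]'

```text
time_s: 16.48
tcp_pos: [0.5494, -0.3341, 0.0874]
eef_rot: [[0.962, 0.274, 0.0], [0.274, -0.962, -0.0], [0.0, 0.0, -1.0]]
wrist_force: [-0.6, -0.2, -1.0]
width: 0.0601
gripper_force: 0.0
```

play_rows --pt "0 0 20" --pt "0 0 55" --pt "0 0 90" --pt "12 35 120" --pt "24 72 120" --pt "36 109 120" --pt "48 146 120" --pt "60 183 120" --pt "72 220 120" --pt "84 257 120" --pt "96 290 120" --pt "99 298 120" --turn '[0,0,0,0,0,0,0,0,0,0,0,0]' --grip '[60,60,60,60,80,80,80,80,80,80,80,80]'

```text
time_s: 17.48
tcp_pos: [0.6495, -0.0311, 0.2074]
eef_rot: [[0.961, 0.277, 0.001], [0.277, -0.961, 0.001], [0.001, -0.001, -1.0]]
wrist_force: [0.1, -0.3, -0.4]
width: 0.08
gripper_force: 0.0
```

play_rows --pt "0 0 0" --pt "0 0 0" --pt "0 0 0" --turn '[0,0,0]' --grip '[80,80,80]'

```text
time_s: 17.73
tcp_pos: [0.6481, -0.037, 0.2072]
eef_rot: [[0.962, 0.274, -0.0], [0.274, -0.962, -0.0], [-0.0, 0.0, -1.0]]
wrist_force: [-0.0, -0.1, 0.2]
width: 0.0802
gripper_force: 0.0
```

Run:
```python
from h import *
s=ctrl.observe();im=ctrl.get_image("wrist");im2=ctrl.get_image("side")
print(s["time_s"],s["tcp_pos"],s["eef_rot"][0],s["wrist_force"],s["width"])
for d in ctrl.outline_of("wrist","foot_1"):
    ys,xs=np.where(d["pixels"]);print(round(d["confidence"],2),np.round(d["point"]),xs.min(),xs.max(),ys.min(),ys.max(),at("wrist",d["point"],.025,s))
a=cv2.resize(im2[270:380,220:330],(400,400),interpolation=2)
b=cv2.resize(im[80:330,180:380],(400,500),interpolation=2);c=np.zeros((500,800,3),np.uint8);c[:400,:400]=a;c[:,400:]=b
cv2.imwrite("pics/w4.png",c)
```

```text
17.7333 [ 0.64810574 -0.03701747  0.20723478] [ 9.61828933e-01  2.73651312e-01 -2.49429089e-04] [-0.00702754 -0.11101661  0.24897168] 0.08015542381511105
0.93 [278. 352.] 255 301 327 366 [ 0.47853038 -0.07960666  0.025     ]
0.77 [203. 255.] 179 230 226 286 [0.56221871 0.0167825  0.025     ]
0.76 [ 86. 311.] 70 107 299 323 [0.46905094 0.11789654 0.025     ]
0.65 [280. 182.] 256 308 153 207 [ 0.64877541 -0.03288058  0.025     ]
0.64 [373.  80.] 340 402 52 110 [ 0.75209327 -0.08323669  0.025     ]
0.38 [518. 309.] 489 559 297 331 [ 0.58984651 -0.29902311  0.025     ]
```

View pics/w4.png

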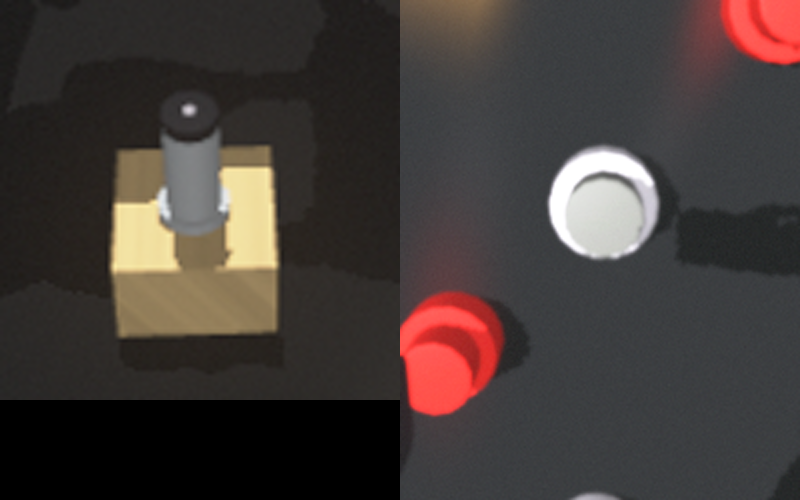

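The gauge is seated back in its stand. Foot C's cup is centred at about (282,181), which is x 0.649, y -0.035. Grasping it by the cup.

play_rows --pt "1 1 -35" --pt "1 1 -75" --pt "1 1 -115" --pt "1 1 -145" --pt "1 1 -168" --pt "1 1 -182" --pt "1 1 -189" --pt "1 1 -189" --pt "1 1 -189" --turn '[0,0,0,0,0,0,0,0,0]' --grip '[80,80,80,80,80,80,80,80,80]'

```text
time_s: 18.63
tcp_pos: [0.6497, -0.0355, 0.0189]
eef_rot: [[0.962, 0.274, 0.0], [0.274, -0.962, -0.0], [0.0, 0.0, -1.0]]
wrist_force: [0.6, 0.0, 0.3]
width: 0.0798
gripper_force: 0.0
```

play_rows --pt "0 0 0" --pt "0 0 0" --pt "0 0 0" --pt "0 0 0" --pt "0 0 0" --pt "0 0 0" --turn '[0,0,0,0,0,0]' --grip '[40,40,40,40,40,40]' --grip_force 50

```text
time_s: 19.13
tcp_pos: [0.65, -0.0351, 0.0197]
eef_rot: [[0.962, 0.274, 0.002], [0.274, -0.962, -0.0], [0.002, 0.001, -1.0]]
wrist_force: [-3.1, 0.1, 12.3]
width: 0.0459
gripper_force: 49.9
```

play_rows --pt "0 0 15" --pt "0 0 50" --pt "0 0 85" --pt "-15 30 115" --pt "-32 65 130" --pt "-49 100 130" --pt "-66 135 130" --pt "-83 170 130" --pt "-100 205 130" --pt "-117 240 130" --pt "-134 275 130" --pt "-151 310 130" --turn '[0,0,0,0,0,0,0,0,0,0,0,0]' --grip '[40,40,40,40,40,40,40,40,40,40,40,40]'

```text
time_s: 20.13
tcp_pos: [0.4973, 0.2765, 0.1489]
eef_rot: [[0.962, 0.274, 0.001], [0.274, -0.962, 0.0], [0.001, -0.0, -1.0]]
wrist_force: [1.2, -0.1, -1.1]
width: 0.0463
gripper_force: 52.3
```

play_rows --pt "-17 33 0" --pt "-35 63 0" --pt "-35 63 0" --pt "-35 63 0" --pt "-35 63 0" --turn '[0,0,0,0,0]' --grip '[40,40,40,40,40]'

```text
time_s: 20.55
tcp_pos: [0.4634, 0.3379, 0.1486]
eef_rot: [[0.961, 0.275, 0.001], [0.275, -0.961, 0.0], [0.001, 0.0, -1.0]]
wrist_force: [0.8, 0.3, -2.2]
width: 0.0464
gripper_force: 52.3
```

Run:
```python
from h import *
s=ctrl.observe();im=ctrl.get_image("wrist")
print(s["time_s"],s["tcp_pos"],s["eef_rot"][0],s["wrist_force"],s["width"])
for d in ctrl.outline_of("wrist","tray")[:1]:
    ys,xs=np.where(d["pixels"]);c=cv2.boxPoints(cv2.minAreaRect(np.stack([xs,ys],1).astype(np.float32)))
    print(d["confidence"],d["point"],c.round()); print([at("wrist",p,.022,s)[:2].round(3) for p in c])
for z in(.004,): im=cv2.circle(im,tuple(int(v) for v in proj("wrist",[.463,.338,z],s)),3,(0,0,255),1)
cv2.imwrite("pics/w5.png",im)
```

```text
20.55 [0.46343965 0.33790855 0.14862274] [9.61441003e-01 2.75010777e-01 5.20777613e-04] [ 0.81040776  0.3179112  -2.22117357] 0.046415698883848645
0.94 [280.8, 178.1] [[143. 187.]
 [293.  63.]
 [415. 211.]
 [265. 335.]]
[array([0.445, 0.439]), array([0.556, 0.358]), array([0.482, 0.242]), array([0.349, 0.321])]
```

View pics/w5.png

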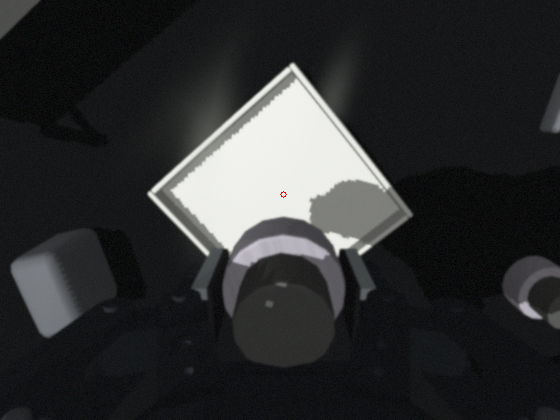

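Picture: tray corners at (149,193) and (412,213) put its centre at about (0.463, 0.340), and the foot hangs upright above it. Lowering.

play_rows --pt "0 2 -30" --pt "0 2 -60" --pt "0 2 -85" --pt "0 2 -103" --pt "0 2 -113" --pt "0 2 -119" --pt "0 2 -122" --pt "0 2 -123" --pt "0 2 -123" --turn '[0,0,0,0,0,0,0,0,0]' --grip '[40,40,40,40,40,40,40,40,40]'

```text
time_s: 21.4
tcp_pos: [0.464, 0.3401, 0.026]
eef_rot: [[0.962, 0.274, 0.001], [0.274, -0.962, 0.001], [0.001, -0.0, -1.0]]
wrist_force: [0.8, 0.4, -2.3]
width: 0.0462
gripper_force: 52.4
```

play_rows --pt "0 0 -1" --pt "0 0 -2" --pt "0 0 -2" --pt "0 0 -2" --turn '[0,0,0,0]' --grip '[40,40,40,40]'

```text
time_s: 21.73
tcp_pos: [0.4638, 0.3402, 0.0238]
eef_rot: [[0.962, 0.274, 0.001], [0.274, -0.962, 0.001], [0.001, -0.0, -1.0]]
wrist_force: [0.9, -0.6, 5.6]
width: 0.0463
gripper_force: 52.9
```

Contact with the tray floor. Releasing and rising.

play_rows --pt "0 0 0" --pt "0 0 0" --pt "0 0 0" --pt "0 0 0" --pt "0 0 0" --pt "0 0 25" --pt "0 0 60" --pt "0 0 100" --pt "0 0 140" --pt "0 0 180" --pt "0 0 180" --pt "0 0 180" --turn '[0,0,0,0,0,0,0,0,0,0,0,0]' --grip '[52,60,66,66,66,66,66,66,66,66,66,66]'

```text
time_s: 22.73
tcp_pos: [0.4643, 0.3405, 0.2057]
eef_rot: [[0.962, 0.274, 0.004], [0.274, -0.962, 0.002], [0.005, -0.001, -1.0]]
wrist_force: [-0.6, 0.1, -1.4]
width: 0.0659
gripper_force: 0.0
```

Run:
```python
from h import *
s=ctrl.observe();im=ctrl.get_image("wrist");im2=ctrl.get_image("scene")
print(s["time_s"],s["tcp_pos"],s["width"])
c=np.zeros((600,800,3),np.uint8);c[:300,:400]=cv2.resize(im,(400,300));c[:,400:]=cv2.resize(im2[120:320,100:360],(400,600))[:, :]
cv2.imwrite("pics/w6.png",c)
```

```text
22.7333 [0.46434629 0.34054786 0.20568059] 0.0659239568089497
```

View pics/w6.png

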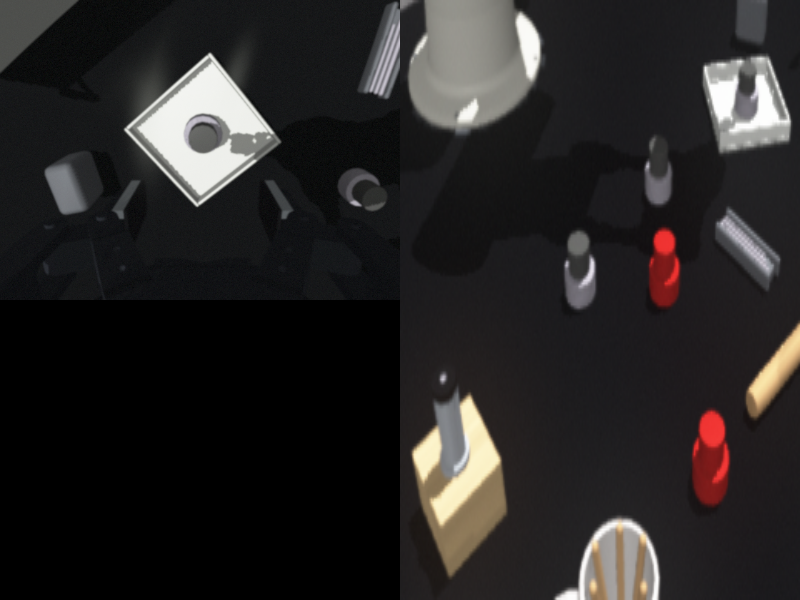

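The soft foot stands upright in the middle of the tray (wrist half, 203,133). The gauge is in its stand, and feet A and B and the bystanders haven't moved.

```bash
python3 -c "
from workcell import ctrl
print(ctrl.hand_in())"
```

```text
the job is handed in; nothing more can be done
None
```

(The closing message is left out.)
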